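Turn the die store's humidistat up by one click

ROBOT

A 6-joint arm with a two-finger parallel gripper is mounted at the origin on the work surface. World frame = base frame: x ahead of the robot, y to its left, z up, the work surface at z = 0. Lengths are in m, angles in rad, forces in N, time in s.
With the tool pointing down it reaches from about 0.35 to 0.975 m from the base axis. Payload 4.9 kg.
Tool frame: the origin (TCP) lies at the very end of the fingers, on their centre line; the grasp point (between the pads) lies manip.grip_point_offset behind it (manip.grip_point_offset is the distance from the TCP to the grasp point, in m); z points along the fingers, y is the line along which they close (so a half turn about z gives the same grasp; the last joint's range is limited). The gripper opens to 85 mm and grips with 20 to 120 N. Pads are 22 mm wide; open, the fingers measure 114 mm over their backs; the gripper's body (76 mm by 85 mm) begins 54 mm behind the grasp point. The pads swing forward as they close: fully open they stand 13 mm farther back than shut.
Start: joints at [-1.249, 0.053, 1.613, -0, 1.476, -0.119], TCP at [0.267, -0.565, 0.199] pointing down, gripper open.
Joint ranges: [-3.01, 3.01], [-1.01, 2.22], [0.06, 2.58], [-1.02, 4.17], [0.09, 2.62], [-3.14, 3.14]. Speed limits (rad/s): [2.57, 2.57, 3.14, 3.14, 3.14, 3.14].

INTERFACE

Orientations are given as a unit quaternion [w, x, y, z].
In Python, from plant import manip gives the robot as it stands.
- The arm moves only by the shell command python3 -m crank 'ROWS' [OPENING]. ROWS is JSON, a list of rows, each an object of numbers: "x", "y", "z": the shift along the tool's x, y, z in cm; "turn": the turn about the tool's z in rad. In form: [{"x": .., "y": .., "z": .., "turn": ..}, ...]. A call has 1 to 5 rows; each row shifts and turns the commanded pose from where the row before left it, along the tool's axes as they then stand; what a row does not reach is not made up. A row lasts 1/10 s, in which the tool goes at most 50 mm and 8.59 degrees, less where a joint would pass 70% of its speed; a pose out of reach is approached as far as the arm can. A call with a gripper value outside its range is refused whole. OPENING is the opening in per cent of the stroke, from 0 (shut) to 100 (fully open), set as the call begins (- or left out, the last holds). The fingers move at their own pace and stop on an object; the grip force is fixed at half the most. Time passes only in rows, so rows that do not move let the fingers close. It gives the time, the measured TCP pose, the force, the opening and the grip force at its end, in the units of the state.
- manip.state(): the state, without advancing time (a new reading comes with each control period).
- manip.grab_frame(name): name is "scene" or "top"; returns (picture, depth): 384x512x3 uint8, red, green, blue; 384x512 float32, m along the optical axis (not along the pixel's ray), 0 where there is no reading.
- manip.camera_model(name): a dict with "mtx" (3x3 intrinsics, pixels), "world_to_cam" (4x4, takes a point from world to camera coordinates). Camera axes: x right, y down, z forward; pixel columns grow to the right and rows downward; lengths in m; the calibration is good to about 2 mm. A picture is of the moment at which its call begins. camera_model takes no time and is no camera call.
- manip.job_done(): hands the job in; it is judged then, once.
The state is a dict: "time": time; "joint_pos": joint angles; "joint_vel": joint speeds; "joint_efforts": joint torques, N m; "tool_pos": TCP position; "tool_rot": TCP orientation; "contact_force": force on the tool from outside, world axes, zero at the start; "ft_torque": the same for the moment, N m; "gripper_width": opening from 0.0 (shut) to 1.0 (fully open); "grasp_force": force on a finger pad.
Only numpy, scipy, OpenCV 4.12 (cv2) and the standard library are available. Lean on these libraries where they do the work, as an engineer would, in place of code of your own. Each camera call takes 0.05 s, during which the arm holds its last target. There are 200 camera calls.

TASK

The humidity controller of the die store has to go up one step: roll the larger knurled thumbwheel with a fingertip, its top moving away from the louvred front, until it clicks into the next notch (the pale line at the middle notch) and no farther, and let it go. Only then push the round key fully in, to store the setting, and release it. Leave the smaller wheel as it is, and leave the cutting dies and the oil tin where they stand.

Things in the scene. Friction and masses are not known exactly. Their poses are not given: they have to be found in the camera images.
- plinth: dark steel plinth of the controller, 150 x 275 x 20 mm, fixed to the bench, origin at the centre of its underside; three like grey modules stand side by side on it along its y, 86 mm apart, in any order
- wheel_unit: module with the larger wheel: fixed grey steel case 120 mm (x) by 80 mm (y) by 50 mm high, origin at the centre of its underside, 20 mm above the bench; +x to the back, away from its louvred front; +z up. On its top two cheeks 8 mm high and 70 mm long (x), inner faces 32 mm apart, flank the wheel and carry pale notch ticks at x = -18, 0 and +18 mm
- crown (a point): highest point of the larger wheel's rim when not pushed, midway along its width: 66 mm above its module's origin, 86 mm above the bench, 16 mm above the case. The wheel is black, knurled, 64 mm in diameter, 28 mm wide (flat rim 14 mm wide, edges bevelled), on a level axis along the module's y. The point does not turn
- wheel (a joint): larger wheel's angle, rad; grows as its top moves to the module's +x. Sprung detents at 0 (pale line at near notch, the start), 0.6 (middle) and 1.2 (far), 19 mm of rim apart; about 2 N along the rim takes it over the humps at 0.3 and 0.9; let go, it snaps to the nearest detent. Its axle yields downward: starts at about 5 N, about 10 N for the full 4 mm, then hard
- fan_unit: module with the smaller wheel, to be left alone: fixed grey steel case 120 mm (x) by 80 mm (y) by 50 mm high, origin at the centre of its underside, 20 mm above the bench; +x to the back, away from its louvred front; +z up. A black knurled wheel 40 mm in diameter and 12 mm wide stands 10 mm out of its top at the centre
- fan_mark (a point): pale line on the rim of the smaller wheel; turns with it
- key_unit: module with the round key: fixed grey steel case 120 mm (x) by 80 mm (y) by 50 mm high, origin at the centre of its underside, 20 mm above the bench; +x to the back, away from its louvred front; +z up. The key stands on the centre of its top
- key_top (a point): centre of the top face of the round grey key, 28 mm in diameter, standing out of a black collar; it is pushed straight down; moves with the key
- key (a joint): travel of the key, m: 0 out, 0.006 fully in; springs back by itself; fully in takes about 4 N
- die_green: loose bystander: green cutting die, an open frame 110 x 75 x 36 mm, origin at the centre of its underside
- die_narrow: loose bystander: narrow green cutting die, 120 x 36 x 36 mm, origin at the centre of its underside
- die_black: loose bystander: dark steel cutting die, 50 x 90 x 34 mm, origin at the centre of its underside
- oil_tin: loose bystander: bare metal oil tin, 44 mm in diameter, 75 mm high, origin at the centre of its underside

How it is judged:
On the way, in this order (a step that is already met when the one before it is completed fails the run):
1. the larger wheel rests in the middle detent and the fingers are off it (value of joint wheel between 0.48 and 0.72 rad and contact force between the fingers and wheel_unit below 0.05 N and velocity of joint wheel between -0.2 and 0.2 rad/s), for 0.2 s.
2. the key is pushed fully in (value of joint key above 0.005 m), for 0.05 s.
At the end, for the whole second after the job is handed in: the larger wheel rests at the middle detent (0.6 rad, within 0.12), the key is out again (under 1.5 mm in), the smaller wheel's line is within 4 mm and each bystander within 15 mm of its start (value of joint wheel between 0.48 and 0.72 rad and value of joint key below 0.0015 m and distance of fan_mark from where it was at the start of the episode below 0.004 m and distance of each of die_green, die_narrow, die_black, oil_tin from where it was at the start of the episode below 0.015 m); the robot touches nothing.
It fails at once if the larger wheel is turned past the middle notch towards the far one (over 0.92 rad) (value of joint wheel above 0.92 rad).
It fails at once if the key is pressed before the wheel has been turned (value of joint key above 0.003 m and value of joint wheel below 0.3 rad).
It fails at once if the smaller wheel is turned (distance of fan_mark from where it was at the start of the episode above 0.006 m).
It fails at once if a cutting die or the oil tin is shoved away, lifted or carried (over 30 mm) (distance of any of die_green, die_narrow, die_black, oil_tin from where it was at the start of the episode above 0.03 m).
It also fails if it takes over 32 s, if anything falls off the work surface, if the arm or the gripper's body presses on something with over 40 N, if the wrist force passes 120 N, or if a joint passes its speed limit or range.

## Working session

There is one attempt and no reset: what is moved stays moved. The work goes in short steps, Python scripts to look and compute and a shell command to move; the robot and the scene stay as the last step left them, time stands still between calls to the robot, and variables do not carry over. Pictures are saved under pics/ and viewed, at most 10 in all, crops included, and the job is handed in when it is done.

```bash
mkdir -p pics; python3 - <<'E'
from plant import manip
import cv2,numpy as np
for n in("scene","top"):
    p,d=manip.grab_frame(n); cv2.imwrite(f"pics/{n}0.png",p[:,:,::-1]); np.save(f"pics/{n}0.npy",d)
    c=manip.camera_model(n); print(n,np.round(c["mtx"],1).tolist(),np.round(c["world_to_cam"],3).tolist())
s=manip.state();print(s, manip.grip_point_offset)
E
```

```text
scene [[446.2, 0.0, 256.4], [0.0, 446.2, 188.3], [0.0, 0.0, 1.0]] [[0.261, 0.965, -0.008, -0.221], [0.807, -0.223, -0.547, -0.451], [-0.53, 0.136, -0.837, 1.38], [0.0, 0.0, 0.0, 1.0]]
top [[478.3, 0.0, 257.4], [0.0, 478.3, 187.5], [0.0, 0.0, 1.0]] [[-0.012, -1.0, -0.002, 0.07], [-0.998, 0.012, -0.055, 0.615], [0.055, 0.002, -0.998, 1.06], [0.0, 0.0, 0.0, 1.0]]
{'time': 0.1, 'joint_pos': array([-1.24900480e+00,  5.32957820e-02,  1.61415767e+00, -3.42558097e-05,
        1.47601923e+00, -1.19002772e-01]), 'joint_vel': array([-0.00095524, -0.00304191, -0.0027866 , -0.0002941 , -0.00022059,
        0.00032043]), 'joint_efforts': array([ 1.39289564e-04, -3.94899201e+01, -3.71364105e+01, -1.01322175e-04,
        3.90475325e-03, -7.10531495e-06]), 'tool_pos': array([ 0.26644964, -0.56466117,  0.19818238]), 'tool_rot': array([-9.33458157e-04,  9.75809913e-01,  2.18618684e-01, -1.12110621e-04]), 'contact_force': array([ 0.01917694, -0.95466044,  0.40443031]), 'ft_torque': array([-0.0089619 ,  0.01114885, -0.0082766 ]), 'grasp_force': 0.0, 'gripper_width': 1.0016330259464343} 0.0187
```

View pics/scene0.png

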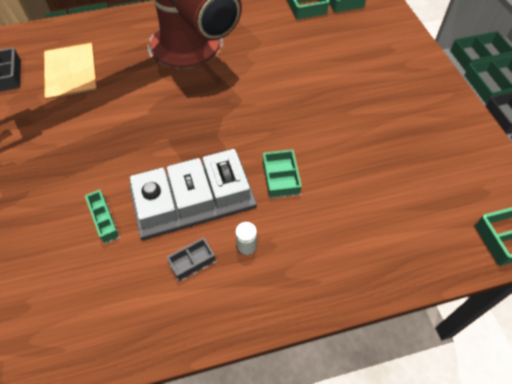

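View pics/top0.png

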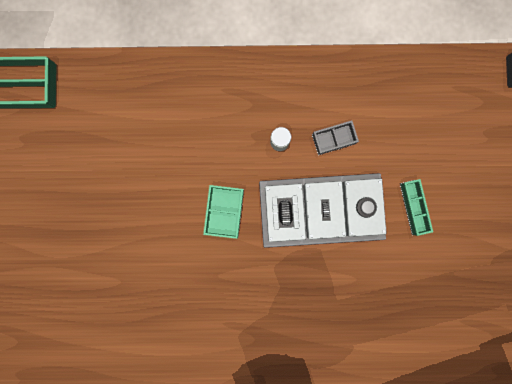

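```bash
cat > h.py <<'E'
from plant import manip
import numpy as np,cv2
def ray(n,u,v,z):
    c=manip.camera_model(n);K=np.array(c["mtx"]);T=np.array(c["world_to_cam"])
    R=T[:3,:3];o=-R.T@T[:3,3];r=R.T@np.linalg.solve(K,[u,v,1]);return o+r*(z-o[2])/r[2]
E
python3 - <<'E'
import cv2,numpy as np
a=cv2.imread("pics/top0.png")[168:252,252:392];b=cv2.imread("pics/scene0.png")[145:240,125:260]
f=lambda i:cv2.resize(i,(780,int(780*i.shape[0]/i.shape[1])),interpolation=cv2.INTER_CUBIC)
cv2.imwrite("pics/tz.png",f(a));cv2.imwrite("pics/sz.png",f(b)); print(f(a).shape,f(b).shape)
from h import ray
# plinth rim corners z .02
E
```

```text
(468, 780, 3) (548, 780, 3)
```

View pics/tz.png

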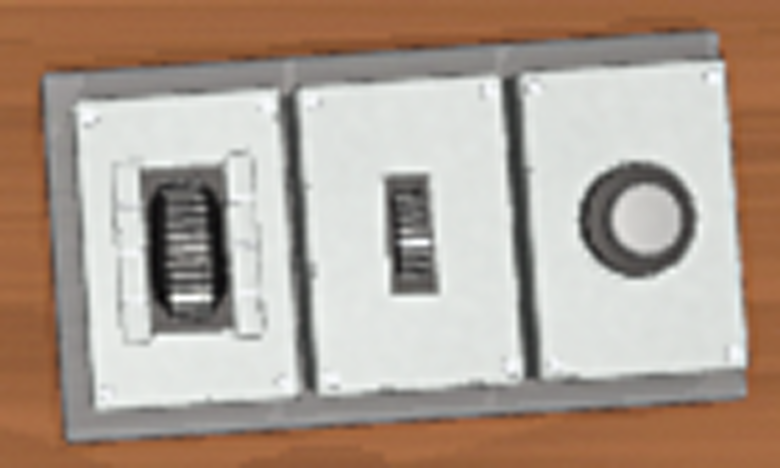

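View pics/sz.png

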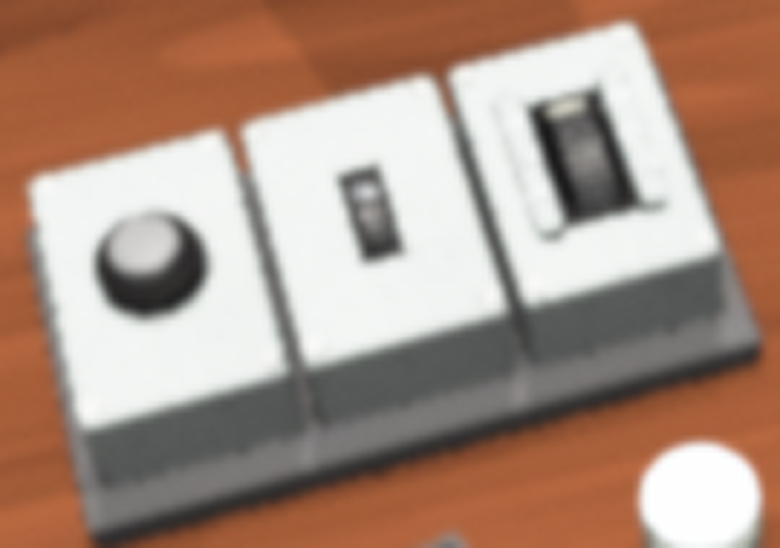

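```bash
python3 - <<'E'
from h import *
s=780/140
def t(q,z=.07): return np.array([ray("top",252+(u+.5)/s-.5,168+(v+.5)/s-.5,z)[:2] for u,v in q])
s2=780/135
def sc(q,z=.07): return np.array([ray("scene",125+(u+.5)/s2-.5,145+(v+.5)/s2-.5,z)[:2] for u,v in q])
W=t([(77,103),(278,90),(300,397),(97,408)]);K=t([(520,75),(723,62),(747,367),(541,378)])
for P in(W,K): print(P.mean(0),np.linalg.norm(P-np.roll(P,1,0),axis=1),[np.arctan2(*(P[i]-P[j])[::-1]) for i,j in((0,3),(1,2))])
d=W.mean(0)-K.mean(0);print("d",np.linalg.norm(d),-np.arctan2(d[0],d[1]))
# scene: wheel unit corners, key unit corners
W2=sc([(447,72),(632,22),(722,258),(530,308)]);K2=sc([(30,182),(222,130),(290,375),(85,432)])
print(W2.mean(0),K2.mean(0)); d=W2.mean(0)-K2.mean(0);print("d",np.linalg.norm(d),-np.arctan2(d[0],d[1]))
print("keytop",t([(647,219)],.085),sc([(145,245)],.085),"wheel ",t([(188,248)],.078))
D=np.load("pics/top0.npy");print(D[205:211,364:371].round(3).tolist()[2],D[212,280:293].round(3))
from scipy.spatial.transform import Rotation as R
st=manip.state();q=st["tool_rot"];print(R.from_quat(np.r_[q[1:],q[0]]).as_matrix().round(4),st["tool_pos"])
E
```

```text
[0.55901666 0.00343289] [0.11688326 0.07739533 0.11770251 0.0776194 ] [np.float64(0.052184057286325025), np.float64(0.05405177450354978)]
[ 0.56801696 -0.16708186] [0.11617328 0.07819462 0.11701477 0.07879104] [np.float64(0.046677751611277976), np.float64(0.051772003114653325)]
d 0.17075211966461165 0.0527341623476613
[0.56239649 0.00393367] [ 0.57133865 -0.16675666]
d 0.17092440136638817 0.05234034526829157
keytop [[ 0.56815888 -0.16913748]] [[ 0.56667222 -0.1674205 ]] wheel  [[0.55937749 0.0038635 ]]
[1.003000020980835, 0.9990000128746033, 1.0019999742507935, 1.0, 0.9990000128746033, 1.0010000467300415, 0.9980000257492065] [1.011 1.009 1.01  1.004 1.005 1.006 1.002 1.005 1.006 1.006 1.007 1.012
 1.019]
[[ 9.044e-01  4.267e-01 -6.000e-04]
 [ 4.267e-01 -9.044e-01  1.800e-03]
 [ 2.000e-04 -1.900e-03 -1.000e+00]] [ 0.26644964 -0.56466117  0.19818238]
```

The top view shows the wheel module at the left (wheel at pixel 286,212), the fan in the middle and the key at the right (367,207). In the scene view the pale line sits at the robot-side notch, so the louvred front faces the robot. The yaw is about 0.053 rad, and the crown is near (0.560, 0.004).

```bash
python3 -m crank '[{"turn":0.13},{"turn":0.13},{"turn":0.128},{"x":2.4,"y":-4.2},{"x":2.4,"y":-4.2}]' 0
python3 -m crank '[{"x":2.4,"y":-4.2},{"x":2.4,"y":-4.2},{"x":2.4,"y":-4.2},{"x":2.4,"y":-4.2},{"x":2.4,"y":-4.2}]'
python3 -m crank '[{"x":2.4,"y":-4.2},{"x":2.4,"y":-4.2},{"x":2.4,"y":-4.2},{"x":2.4,"y":-4.2},{"x":2.4,"y":-4.2}]'
python3 -m crank '[{"x":0,"y":0,"z":3},{}]'
python3 - <<'E'
from h import *
from scipy.spatial.transform import Rotation as R
st=manip.state();q=st["tool_rot"];M=R.from_quat(np.r_[q[1:],q[0]]).as_matrix();print(M.round(4),st["tool_pos"],st["gripper_width"])
print(M.T@(np.array([.552,.0033,.1])-st["tool_pos"])*100)
E
```

```text
[[ 9.044e-01  4.267e-01 -6.000e-04]
 [ 4.267e-01 -9.044e-01  1.800e-03]
 [ 2.000e-04 -1.900e-03 -1.000e+00]] [ 0.26644964 -0.56466117  0.19818238] 1.0016330259464343
[ 50.05632549 -39.16530712   9.90100273]schema error: expected keys x, y, z, turn
schema error: expected keys x, y, z, turn
schema error: expected keys x, y, z, turn
schema error: expected keys x, y, z, turn
```

All four keys are required in every row.

```bash
cat > where.py <<'E'
import sys
from h import *
from scipy.spatial.transform import Rotation as R
t=np.array([float(a) for a in sys.argv[1:4]])
st=manip.state();q=st["tool_rot"];M=R.from_quat(np.r_[q[1:],q[0]]).as_matrix()
print("t",st["time"],"pos",st["tool_pos"].round(4),"w",round(st["gripper_width"],2),"F",st["contact_force"].round(2),"yaw",np.arctan2(M[1,0],M[0,0]).round(4),"tilt",M[:2,2].round(4))
print("to go cm",(M.T@(t-st["tool_pos"])*100).round(2))
E
python3 -m crank '[{"x":0,"y":0,"z":0,"turn":0.13},{"x":0,"y":0,"z":0,"turn":0.13},{"x":0,"y":0,"z":0,"turn":0.128},{"x":2.4,"y":-4.2,"z":0,"turn":0},{"x":2.4,"y":-4.2,"z":0,"turn":0}]' 0
python3 -m crank '[{"x":2.4,"y":-4.2,"z":0,"turn":0},{"x":2.4,"y":-4.2,"z":0,"turn":0},{"x":2.4,"y":-4.2,"z":0,"turn":0},{"x":2.4,"y":-4.2,"z":0,"turn":0},{"x":2.4,"y":-4.2,"z":0,"turn":0}]'
python3 -m crank '[{"x":2.4,"y":-4.2,"z":0,"turn":0},{"x":2.4,"y":-4.2,"z":0,"turn":0},{"x":2.4,"y":-4.2,"z":0,"turn":0},{"x":2.4,"y":-4.2,"z":0,"turn":0},{"x":2.4,"y":-4.2,"z":0,"turn":0}]'
python3 -m crank '[{"x":0,"y":0,"z":3,"turn":0},{"x":0,"y":0,"z":0,"turn":0},{"x":0,"y":0,"z":0,"turn":0}]'
python3 where.py .552 .0033 .1
```

```text
time: 0.6
tool_pos: [0.3099, -0.478, 0.1983]
tool_rot: [-0.001, 1.0, 0.025, -0.0]
contact_force: [1.2, 0.3, -0.1]
gripper_width: 0.144
grasp_force: 0.0
time: 1.1
tool_pos: [0.4192, -0.2608, 0.1989]
tool_rot: [-0.0, 1.0, 0.026, -0.0]
contact_force: [0.8, -0.4, -0.1]
gripper_width: 0.001
grasp_force: 0.0
time: 1.6
tool_pos: [0.5279, -0.0447, 0.199]
tool_rot: [0.0, 1.0, 0.026, -0.0]
contact_force: [0.5, -0.8, 0.7]
gripper_width: 0.003
grasp_force: 0.0
time: 1.9
tool_pos: [0.5267, -0.0468, 0.1683]
tool_rot: [-0.0, 1.0, 0.026, -0.001]
contact_force: [0.0, -0.1, 1.2]
gripper_width: 0.003
grasp_force: 0.0
t 1.9 pos [ 0.5267 -0.0468  0.1683] w 0.0 F [ 0.04 -0.08  1.17] yaw 0.0526 tilt [-0.0028  0.0004]
to go cm [ 2.81 -4.86  6.82]
```

```bash

python3 -m crank '[{"x":2.8,"y":-3.9,"z":0,"turn":0},{"x":0,"y":-1.0,"z":3,"turn":0},{"x":0,"y":0,"z":3.8,"turn":0},{"x":0,"y":0,"z":0,"turn":0},{"x":0,"y":0,"z":0,"turn":0}]' >/dev/null
python3 where.py .552 .0033 .1
python3 - <<'E'
from h import *
o=[]
for n,(r,c) in dict(scene=(130,180),top=(165,235)).items():
    p,d=manip.grab_frame(n);o.append(cv2.resize(p[r:r+90,c:c+90,::-1],(390,390),interpolation=cv2.INTER_CUBIC))
cv2.imwrite("pics/c1.png",np.hstack(o))
E
```

```text
t 2.4 pos [0.553  0.0026 0.1021] w -0.0 F [ 0.41 -0.52 -0.2 ] yaw 0.051 tilt [-0.0002 -0.0001]
to go cm [-0.1  -0.07  0.21]
```

View pics/c1.png

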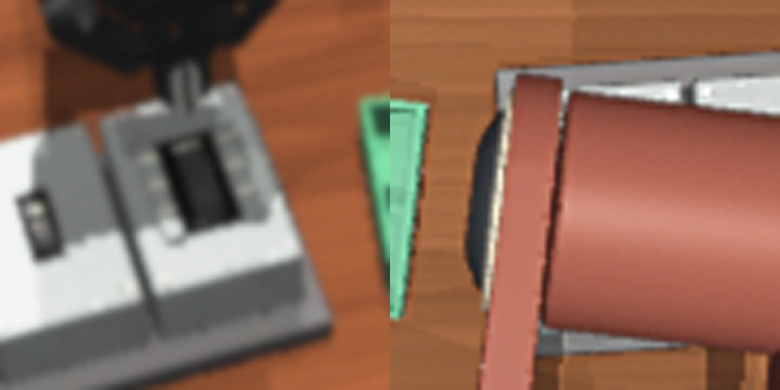

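The fingertip stands just in front of and above the crown, in line with the wheel (crop pixel 185,110; the pale line is at 180,145). I'll descend until it makes contact.

```bash
python3 -c "
from h import *
c=manip.camera_model('scene');p=c['world_to_cam']@np.r_[manip.state()['tool_pos'],1];p=c['mtx']@p[:3];print(p[:2]/p[2])"
python3 -m crank '[{"x":0,"y":0,"z":0.7,"turn":0},{"x":0,"y":0,"z":0.6,"turn":0},{"x":0,"y":0,"z":0,"turn":0},{"x":0,"y":0,"z":0,"turn":0}]' >/dev/null
python3 where.py .552 .0033 .086
python3 -m crank '[{"x":0,"y":0,"z":0.3,"turn":0},{"x":0,"y":0,"z":0,"turn":0},{"x":0,"y":0,"z":0,"turn":0}]' >/dev/null
python3 where.py .552 .0033 .086
```

```text
[222.93632249 161.0915959 ]
t 2.9 pos [0.5529 0.0037 0.0882] w -0.0 F [ 1.68 -0.17  0.12] yaw 0.0528 tilt [-0.0004  0.    ]
to go cm [-0.09  0.03  0.22]
t 3.2 pos [0.553  0.0037 0.0852] w 0.0 F [ 0.44  0.21 -0.44] yaw 0.0529 tilt [-0.0002  0.    ]
to go cm [-0.1   0.04 -0.08]
```

```bash

python3 -m crank '[{"x":0,"y":0,"z":0.2,"turn":0},{"x":0,"y":0,"z":0,"turn":0},{"x":0,"y":0,"z":0,"turn":0}]' >/dev/null
python3 where.py .552 .0033 .086
python3 - <<'E'
from h import *
p,d=manip.grab_frame("scene");cv2.imwrite("pics/c2.png",cv2.resize(p[135:195,190:265,::-1],(750,600),interpolation=cv2.INTER_CUBIC))
E
```

```text
t 3.5 pos [0.553  0.0037 0.0832] w 0.0 F [-0.39 -0.09  0.8 ] yaw 0.0528 tilt [-0.0002  0.    ]
to go cm [-0.1   0.03 -0.28]
```

View pics/c2.png

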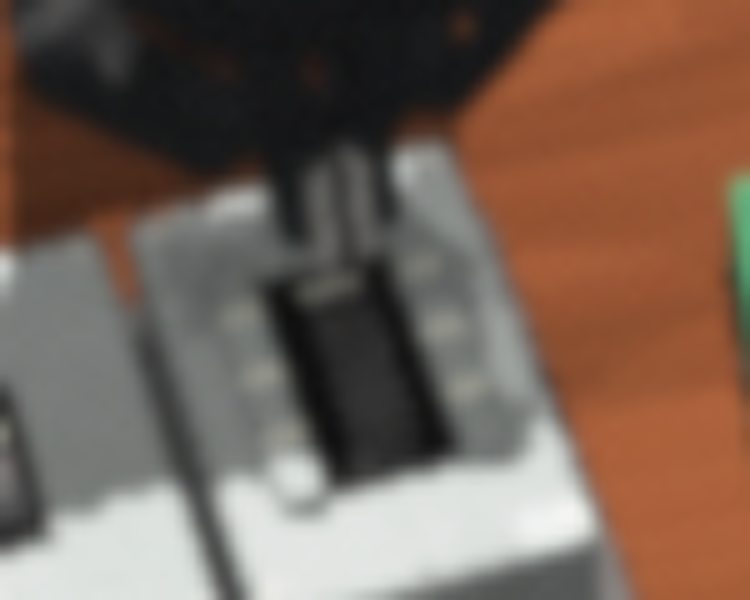

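```bash
python3 - <<'E'
from h import *
f=lambda u,v,z:ray("scene",190+u/10-.45,135+v/10-.45,z).round(4)
for a in [(240,312),(420,265),(262,375),(440,325),(287,432),(465,385)]: print(a,f(*a,.078))
print("tip",f(340,265,.083),f(355,262,.083))
c=manip.camera_model('scene')
for P in [manip.state()['tool_pos'],manip.state()['tool_pos']+[.011,0,0]]:
  p=c['world_to_cam']@np.r_[P,1];p=c['mtx']@p[:3];p=p[:2]/p[2];print((p-[190,135])*10+5)
E
```

```text
(240, 312) [ 0.5424 -0.0186  0.078 ]
(420, 265) [0.5403 0.0243 0.078 ]
(262, 375) [ 0.5611 -0.0175  0.078 ]
(440, 325) [0.5582 0.0248 0.078 ]
(287, 432) [ 0.578  -0.0154  0.078 ]
(465, 385) [0.5761 0.0263 0.078 ]
tip [0.5391 0.006  0.083 ] [0.5392 0.0095 0.083 ]
[343.98671679 314.15450122]
[354.75982041 352.00029221]
```

```bash
python3 - <<'E'
from h import *
p,d=manip.grab_frame("scene");c=manip.camera_model('scene');K=c['mtx'];T=np.array(c['world_to_cam'])
for v in range(148,186,2):
  o=[]
  for u in(222,224,226):
    X=np.linalg.inv(T)@np.r_[np.linalg.solve(K,[u,v,1])*d[v,u],1];o+=X[:3].round(3).tolist()
  print(v,o,p[v,224])
E
```

```text
148 [0.554, 0.004, 0.15, 0.564, 0.007, 0.162, 0.567, 0.011, 0.164] [31 32 31]
150 [0.566, 0.002, 0.159, 0.561, 0.007, 0.15, 0.567, 0.01, 0.156] [69 69 67]
152 [0.565, 0.002, 0.15, 0.563, 0.006, 0.147, 0.564, 0.01, 0.147] [69 69 68]
154 [0.564, 0.001, 0.143, 0.564, 0.005, 0.141, 0.564, 0.01, 0.139] [70 69 67]
156 [0.566, 0.0, 0.138, 0.564, 0.005, 0.134, 0.563, 0.009, 0.132] [69 68 66]
158 [0.565, 0.0, 0.13, 0.566, 0.004, 0.129, 0.565, 0.009, 0.126] [69 68 67]
160 [0.564, -0.0, 0.121, 1.153, -0.074, 0.906, 0.563, 0.009, 0.117] [63 62 60]
162 [0.53, 0.003, 0.068, 0.53, 0.008, 0.067, 0.535, 0.012, 0.072] [75 75 69]
164 [0.545, 0.001, 0.081, 0.548, 0.005, 0.083, 0.548, 0.01, 0.082] [62 62 58]
166 [0.553, -0.001, 0.084, 0.553, 0.004, 0.083, 0.556, 0.008, 0.085] [40 40 40]
168 [0.561, -0.002, 0.087, 0.56, 0.002, 0.085, 0.561, 0.007, 0.084] [44 44 44]
170 [0.563, -0.003, 0.084, 0.564, 0.001, 0.082, 0.566, 0.006, 0.084] [44 44 44]
172 [0.569, -0.004, 0.083, 0.568, 0.0, 0.081, 0.572, 0.004, 0.085] [46 46 46]
174 [0.572, -0.005, 0.08, 0.573, -0.001, 0.08, 0.575, 0.003, 0.082] [45 44 45]
176 [0.574, -0.006, 0.076, 0.578, -0.002, 0.08, 0.579, 0.002, 0.079] [37 38 37]
178 [0.576, -0.007, 0.071, 0.58, -0.003, 0.075, 0.579, 0.002, 0.072] [29 28 28]
180 [0.581, -0.008, 0.071, 0.58, -0.003, 0.067, 0.585, 0.0, 0.073] [30 29 30]
182 [0.586, -0.009, 0.07, 0.586, -0.005, 0.069, 0.586, -0.0, 0.066] [47 46 46]
184 [0.595, -0.011, 0.075, 0.593, -0.006, 0.071, 0.593, -0.002, 0.069] [155 158 156]
```

Depth shows that the real fingertips end at z ≈ 0.117, about 33 mm above the reported TCP. The horizontal position is as expected, so I'll keep going down by force.

```bash

python3 -m crank '[{"x":0,"y":0,"z":0.5,"turn":0},{"x":0,"y":0,"z":0.5,"turn":0},{"x":0,"y":0,"z":0,"turn":0}]' >/dev/null
python3 where.py .552 .0033 .056
python3 -m crank '[{"x":0,"y":0,"z":0.5,"turn":0},{"x":0,"y":0,"z":0.5,"turn":0},{"x":0,"y":0,"z":0,"turn":0},{"x":0,"y":0,"z":0,"turn":0}]' >/dev/null
python3 where.py .552 .0033 .056
python3 - <<'E'
from h import *
p,d=manip.grab_frame("scene");c=manip.camera_model('scene');K=c['mtx'];T=np.array(c['world_to_cam'])
for v in range(158,174,1):
  o=[]
  for u in(222,224,226):
    X=np.linalg.inv(T)@np.r_[np.linalg.solve(K,[u,v,1])*d[v,u],1];o+=X[:3].round(3).tolist()
  print(v,o,p[v,224])
E
```

```text
t 3.9 pos [0.5521 0.0038 0.072 ] w 0.0 F [ 0.15 -0.81 -0.01] yaw 0.0528 tilt [-0.0022  0.0003]
to go cm [-0.01  0.05  1.6 ]
t 4.3 pos [0.5528 0.0037 0.063 ] w -0.0 F [0.41 0.67 0.54] yaw 0.0528 tilt [-0.0006  0.0001]
to go cm [-0.08  0.03  0.7 ]
158 [0.565, 0.0, 0.129, 0.565, 0.004, 0.128, 0.564, 0.009, 0.125] [64 64 63]
159 [0.564, -0.0, 0.125, 0.564, 0.004, 0.123, 0.565, 0.008, 0.124] [68 67 65]
160 [0.563, -0.0, 0.12, 0.565, 0.004, 0.121, 0.566, 0.008, 0.12] [68 68 66]
161 [0.564, -0.001, 0.118, 0.564, 0.004, 0.116, 0.564, 0.008, 0.114] [71 70 69]
162 [0.566, -0.001, 0.117, 0.565, 0.003, 0.114, 0.563, 0.008, 0.109] [73 73 71]
163 [0.567, -0.002, 0.115, 0.565, 0.003, 0.111, 0.564, 0.008, 0.108] [75 74 73]
164 [0.564, -0.002, 0.108, 0.564, 0.003, 0.105, 0.563, 0.008, 0.103] [76 75 72]
165 [0.564, -0.002, 0.103, 0.564, 0.003, 0.101, 0.564, 0.007, 0.1] [76 76 73]
166 [0.564, -0.002, 0.1, 0.564, 0.002, 0.098, 1.153, -0.074, 0.906] [65 65 63]
167 [0.556, -0.001, 0.084, 0.556, 0.003, 0.083, 0.558, 0.007, 0.085] [49 50 48]
168 [0.558, -0.002, 0.084, 0.561, 0.002, 0.086, 0.561, 0.007, 0.085] [40 40 40]
169 [0.56, -0.002, 0.083, 0.561, 0.002, 0.083, 0.562, 0.006, 0.083] [42 41 42]
170 [0.561, -0.003, 0.081, 0.564, 0.001, 0.083, 0.565, 0.006, 0.082] [44 44 44]
171 [0.566, -0.004, 0.083, 0.566, 0.001, 0.082, 0.568, 0.005, 0.082] [43 43 43]
172 [0.566, -0.004, 0.08, 0.57, 0.0, 0.084, 0.57, 0.005, 0.081] [44 45 45]
173 [0.569, -0.005, 0.08, 0.57, -0.0, 0.081, 0.57, 0.004, 0.078] [45 44 45]
```

```bash

python3 -m crank '[{"x":-0.1,"y":0,"z":0.4,"turn":0},{"x":0,"y":0,"z":0.4,"turn":0},{"x":0,"y":0,"z":0,"turn":0},{"x":0,"y":0,"z":0,"turn":0}]' >/dev/null
python3 where.py .552 .0035 .052
python3 -m crank '[{"x":0,"y":0,"z":0.2,"turn":0},{"x":0,"y":0,"z":0,"turn":0},{"x":0,"y":0,"z":0,"turn":0}]' >/dev/null
python3 where.py .552 .0035 .052
```

```text
t 4.75 pos [0.5518 0.0036 0.055 ] w -0.0 F [-0.09 -0.17  1.07] yaw 0.0528 tilt [-0.0005  0.    ]
to go cm [0.01 0.01 0.3 ]
t 5.05 pos [0.5526 0.0036 0.054 ] w -0.0 F [ 0.12 -0.17  2.91] yaw 0.0528 tilt [ 0.0013 -0.0001]
to go cm [-0.06  0.    0.2 ]
```

```bash

python3 -m crank '[{"x":0,"y":0,"z":0.15,"turn":0},{"x":0,"y":0,"z":0,"turn":0},{"x":0,"y":0,"z":0,"turn":0}]' >/dev/null
python3 where.py .552 .0035 .052
python3 -m crank '[{"x":0,"y":0,"z":0.1,"turn":0},{"x":0,"y":0,"z":0,"turn":0},{"x":0,"y":0,"z":0,"turn":0}]' >/dev/null
python3 where.py .552 .0035 .052
```

```text
t 5.35 pos [0.553  0.0036 0.0531] w 0.0 F [-0.78  0.59  6.21] yaw 0.0528 tilt [ 0.0021 -0.0001]
to go cm [-0.1   0.    0.11]
t 5.65 pos [0.5532 0.0036 0.0524] w -0.0 F [-1.2   0.6   7.17] yaw 0.0529 tilt [ 0.0025 -0.0001]
to go cm [-0.12  0.    0.04]
```

Pressing with about 7 N. Now I'll drag it 15.5 mm toward the back, slowly.

```bash

python3 -m crank '[{"x":0.25,"y":0,"z":0,"turn":0},{"x":0.25,"y":0,"z":0,"turn":0},{"x":0.25,"y":0,"z":0,"turn":0},{"x":0,"y":0,"z":0,"turn":0}]' >/dev/null
python3 where.py .569 .0045 .052
python3 -m crank '[{"x":0.25,"y":0,"z":0,"turn":0},{"x":0.25,"y":0,"z":0,"turn":0},{"x":0,"y":0,"z":0,"turn":0}]' >/dev/null
python3 where.py .569 .0045 .052
python3 -m crank '[{"x":0.3,"y":0,"z":0,"turn":0},{"x":0,"y":0,"z":0,"turn":0},{"x":0,"y":0,"z":0,"turn":0}]' >/dev/null
python3 where.py .569 .0045 .052
```

```text
t 6.05 pos [0.5608 0.004  0.0523] w -0.0 F [-0.43  0.62  6.53] yaw 0.0528 tilt [ 0.0022 -0.0001]
to go cm [ 0.82 -0.01  0.04]
t 6.35 pos [0.567  0.0043 0.0529] w 0.0 F [2.67 0.86 6.93] yaw 0.0527 tilt [0.0054 0.    ]
to go cm [ 0.2  -0.01  0.09]
t 6.65 pos [0.5698 0.0044 0.0528] w 0.0 F [2.53 1.09 6.3 ] yaw 0.0527 tilt [ 0.005 -0.   ]
to go cm [-0.08 -0.01  0.08]
```

The force reversed, so the wheel is over the hump. I'll lift off and look.

```bash

python3 -m crank '[{"x":0,"y":0,"z":-1,"turn":0},{"x":0,"y":0,"z":-3,"turn":0},{"x":0,"y":0,"z":-4,"turn":0},{"x":-4,"y":0,"z":-1,"turn":0},{"x":-4,"y":0,"z":0,"turn":0}]' >/dev/null
python3 where.py .5685 -.168 .08
python3 - <<'E'
from h import *
p,d=manip.grab_frame("scene");cv2.imwrite("pics/c3.png",cv2.resize(p[135:195,190:265,::-1],(750,600),interpolation=cv2.INTER_CUBIC))
E
```

```text
t 7.15 pos [ 4.885e-01 -1.000e-04  1.439e-01] w -0.0 F [ 0.5  -0.17  1.19] yaw 0.0531 tilt [ 0.0041 -0.0009]
to go cm [ 7.07 17.18  6.43]
```

View pics/c3.png

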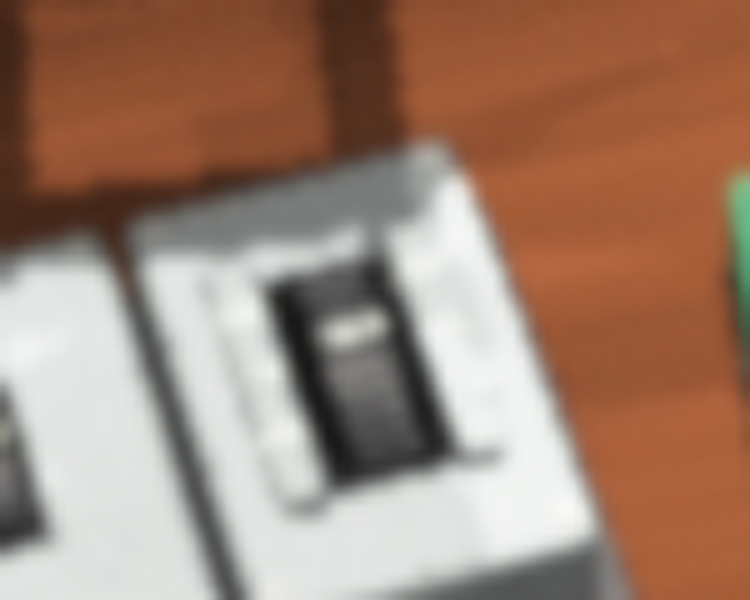

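```bash
python3 - <<'E'
from h import *
print(ray("scene",190+35.5-.45,135+32.8-.45,.086))
E
python3 where.py .5685 -.168 .08
```

```text
[0.55962689 0.00504382 0.086     ]
t 7.2 pos [0.4807 0.0006 0.1396] w -0.0 F [ 1.55  2.06 -3.09] yaw 0.0532 tilt [-0.0063 -0.    ]
to go cm [ 7.91 17.3   5.9 ]
```

The pale line now lies exactly at the crown (0.5596, 0.005), which is the middle notch. Next is the key.

```bash

python3 -m crank '[{"x":2,"y":4.3,"z":0,"turn":0},{"x":2,"y":4.3,"z":0,"turn":0},{"x":2,"y":4.3,"z":0,"turn":0},{"x":1.8,"y":4.3,"z":0,"turn":0},{"x":0,"y":0,"z":0,"turn":0}]' >/dev/null
python3 -m crank '[{"x":0,"y":0,"z":2,"turn":0},{"x":0,"y":0,"z":2,"turn":0},{"x":0,"y":0,"z":0,"turn":0},{"x":0,"y":0,"z":0,"turn":0}]' >/dev/null
python3 where.py .5675 -.168 .06
python3 - <<'E'
from h import *
p,d=manip.grab_frame("scene");c=manip.camera_model('scene');K=c['mtx'];T=np.array(c['world_to_cam'])
q=np.load("pics/scene0.npy")
def W(u,v,d): return (np.linalg.inv(T)@np.r_[np.linalg.solve(K,[u,v,1])*d[v,u],1])[:3].round(3)
print("key",[W(u,v,q) for u,v in((148,186),(150,187),(152,188))])
cv2.imwrite("pics/c4.png",cv2.resize(p[150:210,120:195,::-1],(750,600),interpolation=cv2.INTER_CUBIC))
E
```

```text
t 8.1 pos [ 0.5738 -0.1668  0.1004] w 0.0 F [ 0.57  0.59 -0.19] yaw 0.0532 tilt [-0.0017  0.0008]
to go cm [-0.63  0.09  4.04]
key [array([ 0.567, -0.17 ,  0.09 ]), array([ 0.57 , -0.166,  0.089]), array([ 0.574, -0.162,  0.09 ])]
```

View pics/c4.png

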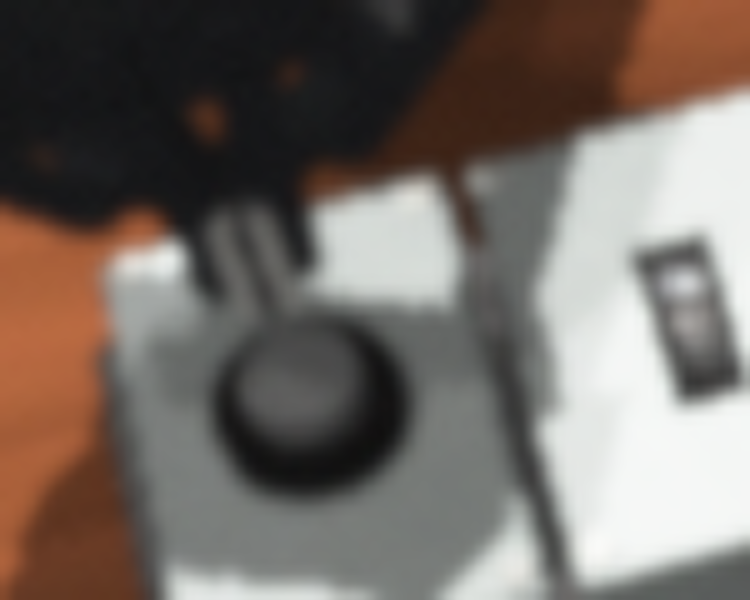

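The tip hangs just above and behind the key (key centre at crop 300,385). I'll shift 5 mm and press.

```bash

python3 -m crank '[{"x":-0.5,"y":0.1,"z":1.5,"turn":0},{"x":0,"y":0,"z":1.5,"turn":0},{"x":0,"y":0,"z":0.9,"turn":0},{"x":0,"y":0,"z":0,"turn":0},{"x":0,"y":0,"z":0,"turn":0}]' >/dev/null
python3 where.py .569 -.1675 .05
python3 -m crank '[{"x":0,"y":0,"z":0.3,"turn":0},{"x":0,"y":0,"z":0.3,"turn":0},{"x":0,"y":0,"z":0,"turn":0},{"x":0,"y":0,"z":0,"turn":0}]' >/dev/null
python3 where.py .569 -.1675 .05
```

```text
t 8.65 pos [ 0.5695 -0.1686  0.0614] w -0.0 F [-0.27 -0.43 -0.31] yaw 0.0528 tilt [-0.0008  0.0004]
to go cm [-0.04 -0.11  1.14]
t 9.05 pos [ 0.5703 -0.169   0.0566] w 0.0 F [ 0.16 -0.36  2.4 ] yaw 0.0528 tilt [ 0.0015 -0.0006]
to go cm [-0.12 -0.15  0.66]
```

```bash

for i in 1 2 3; do python3 -m crank '[{"x":0,"y":0,"z":0.3,"turn":0},{"x":0,"y":0,"z":0,"turn":0},{"x":0,"y":0,"z":0,"turn":0}]' >/dev/null
python3 where.py .569 -.1675 .05; done
```

```text
t 9.35 pos [ 0.5704 -0.169   0.054 ] w -0.0 F [-0.71  0.09  6.1 ] yaw 0.0528 tilt [ 0.0015 -0.0006]
to go cm [-0.13 -0.16  0.4 ]
t 9.65 pos [ 0.5705 -0.1691  0.0537] w 0.0 F [-7.28  2.95 19.55] yaw 0.053 tilt [ 0.0008 -0.0006]
to go cm [-0.14 -0.17  0.37]
t 9.95 pos [ 0.5706 -0.1691  0.0535] w -0.0 F [-14.6    5.34  32.65] yaw 0.0533 tilt [ 0.0001 -0.0006]
to go cm [-0.15 -0.17  0.35]
```

```bash
python3 - <<'E'
from h import *
def pts(n,q):
    c=manip.camera_model(n);K=c['mtx'];T=np.array(c['world_to_cam'])
    v,u=np.mgrid[:384,:512];P=(np.linalg.inv(K)@np.stack([u,v,np.ones_like(u)]).reshape(3,-1))*q.reshape(-1)
    return (np.linalg.inv(T)@np.vstack([P,np.ones(P.shape[1])]))[:3].T
for n in("scene","top"):
    P=pts(n,np.load(f"pics/{n}0.npy"));r=np.hypot(P[:,0]-.5685,P[:,1]+.1675)
    for a,b in((0,6),(6,10),(10,13),(13,15),(15,17),(17,19),(19,21),(21,24),(24,28)):
        z=P[(r>=a/1000)&(r<b/1000)&(P[:,2]>.04)&(P[:,2]<.12),2];print(n,a,b,len(z),np.median(z).round(4),z.std().round(4))
    m=(np.hypot(P[:,0]-.5597,P[:,1]-.004)<.006)&(P[:,2]<.12)&(P[:,2]>.04);print("crown",np.median(P[m,2]))
E
python3 where.py .569 -.1675 .05
```

```text
scene 0 6 20 0.0901 0.002
scene 6 10 36 0.0902 0.0016
scene 10 13 39 0.0898 0.0034
scene 13 15 40 0.0847 0.004
scene 15 17 22 0.0806 0.0026
scene 17 19 41 0.0802 0.0016
scene 19 21 40 0.0795 0.0039
scene 21 24 95 0.0729 0.0051
scene 24 28 79 0.0684 0.0016
crown 0.08370565787193729
top 0 6 28 0.0916 0.0014
top 6 10 46 0.0905 0.0018
top 10 13 48 0.0906 0.0022
top 13 15 38 0.0831 0.0044
top 15 17 42 0.081 0.0016
top 17 19 52 0.0807 0.002
top 19 21 64 0.0803 0.0025
top 21 24 75 0.0705 0.005
top 24 28 141 0.0687 0.0019
crown 0.08486417246607147
t 9.95 pos [ 0.5706 -0.1691  0.0535] w -0.0 F [-14.6    5.34  32.65] yaw 0.0533 tilt [ 0.0001 -0.0006]
to go cm [-0.15 -0.17  0.35]
```

The key stands 10 mm above its collar and its travel is 6 mm. The hard stop came 6 mm below first contact, so the key was fully in. I'll release it.

```bash

python3 -m crank '[{"x":0,"y":0,"z":-2,"turn":0},{"x":0,"y":0,"z":-4,"turn":0},{"x":0,"y":0,"z":-4,"turn":0},{"x":0,"y":0,"z":0,"turn":0},{"x":0,"y":0,"z":0,"turn":0}]' >/dev/null
python3 -m crank '[{"x":-4,"y":0,"z":0,"turn":0},{"x":-4,"y":0,"z":0,"turn":0},{"x":-4,"y":0,"z":0,"turn":0},{"x":0,"y":0,"z":0,"turn":0},{"x":0,"y":0,"z":0,"turn":0}]' >/dev/null
python3 where.py .569 -.1675 .05
python3 - <<'E'
from h import *
p,d=manip.grab_frame("scene");cv2.imwrite("pics/c5.png",cv2.resize(p[135:255,80:310,::-1],(800,417),interpolation=cv2.INTER_CUBIC))
E
```

```text
t 10.95 pos [ 0.4483 -0.1745  0.1446] w 0.0 F [ 0.47  0.08 -0.39] yaw 0.0518 tilt [-0.0025  0.0017]
to go cm [12.11 -0.05  9.43]
```

View pics/c5.png

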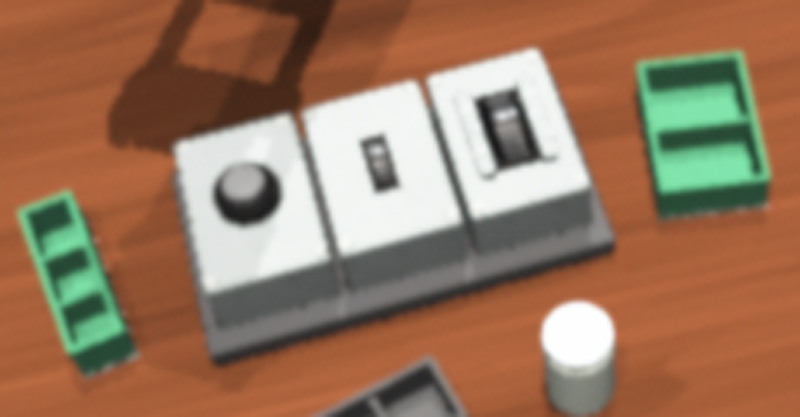

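The key is out again (245,190), the wheel line is at the middle notch (507,115), and the small wheel and bystanders are unmoved.

```bash
python3 -c "
from plant import manip
print(manip.job_done())"
```

```text
the job is handed in; nothing more can be done
None
```

The larger wheel was rolled one notch to the middle detent and released, then the key was pushed fully in and released; the small wheel, dies and oil tin look unmoved, and the job is handed in, though no verdict came back.

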